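# Wind the clockwork tea mill and hold its bayonet lid at the run mark

## Task

Grind some tea on the trolley's clockwork mill: first wind its key clockwise until it is fully wound and stops (more than one turn of the wrist), then fit the loose bayonet lid into the mill's round collar so that it sits fully home, and twist it clockwise against its return spring until the grip bar points at the single run rib, halfway to the lock. Do not turn the lid on as far as the lock (the pair of ribs), and leave the other things on the tray where they are. The mill runs only while the lid is held, so finish with the gripper still holding the lid at the run rib.

Things in the scene. Friction and masses are not known exactly. Their poses are not given: they have to be found in the camera images.
- mill: Clockwork tea mill, fixed to the tray: a white enamelled housing 140 (x) x 270 (y, long axis) mm, flat deck 50 mm above the tray. Origin at the centre of its underside, on the tray. On the deck at y = +75 stands the winding key, at y = -75 the round bayonet collar (both at x = 0). The position and the yaw vary.
- collar (a point): Centre of the mouth of the bayonet collar, 84 mm above the tray; axes parallel to the mill's. Steel tube, outside diameter 88 mm, 34 mm off the deck; bore 53 mm. The lid goes in from above, pins over the entry slots (either way round), with about 2.5 mm of play. Fully home, its disc rests on the collar's rim and the lid's origin is 24 mm below this point; then it turns clockwise under the lip.
- run_rib: Run mark: a single upright steel rib 18 x 6 mm, 34 mm high, on the collar's outside, 43 to 61 mm from its axis. Origin on the collar's axis 50 mm above the tray, own x axis outward along the rib: 0.70 rad clockwise of the entry slots, -0.35 rad from the mill's x axis. The lock mark, a pair of shorter, thinner ribs, is 0.7 rad farther clockwise.
- drive (a joint): Turn of the sprung plate in the collar, rad, growing clockwise from above; 0 at rest, lock click at 1.1, hard stop 1.3. The pins sit in its forks with 0.1 rad play, so it reads about 0.1 less than the lid has turned from the slots: about 0.6 with the bar at the run rib. Spring 0.02 N m at rest, 0.08 N m at the run rib; it turns an unheld lid back.
- key_grip (a point): Point on the key's vertical axis, mid-wing, 100 mm above the tray: pinch it here from above. The key is an upright flat steel wing 46 mm wide, 10 mm thick, 36 mm high (80 to 116 mm above the tray) on a stem. This point's x axis lies along the wing's width, z up, and turns with the key.
- key (a joint): Winding of the key, rad, growing clockwise from above. It starts between 0 and 0.5; hard stop, fully wound, at 2.6, where the wing lies along the mill's long (y) axis. Turning needs about 0.06 N m; a ratchet drag keeps it where it is left, so it can be released and taken again.
- lid: Loose bayonet lid standing on its plug on the tray, about 0.2 kg. Origin at the centre of the plug's underside, z up. Tapered plug 45 mm diameter, 24 mm long; two diametrical round steel pins 10 mm thick along the lid's x axis, ends 32 mm from the axis, centres 11.5 mm above the origin; black disc 78 mm diameter, 24 to 32 mm up.
- tumbler_a: Glass tumbler 68 mm diameter, 88 mm high, beside the lid. Bystander. Origin under its centre.
- tumbler_b: The same kind of tumbler, farther back. Bystander. Origin under its centre.
- caddy: Steel tea caddy with a cork bottom, 76 mm diameter, 90 mm high, beside the lid. Bystander. Origin under its centre.
- teapot: Turquoise ceramic teapot, about 140 mm diameter, 127 mm high, on the left. Bystander. Origin under its centre.
- kettle: Chrome kettle, 150 mm diameter, 223 mm high with its handle, back left. Bystander. Origin under its centre.
- spoon: Steel spoon 150 mm long lying on the tray, back right. Bystander.
- sugar_bowl: White sugar bowl, 90 mm diameter, 50 mm high, right. Bystander. Origin under its centre.
- slot (a point): Point over one of the two diametrical entry slots, 30 mm from the collar's axis, at mouth height. The slots are 16 mm wide, reach 36 mm from the axis, and lie along +0.35 rad (counterclockwise from above) from the mill's x axis and the reverse way. Between them a lip 6 mm thick covers the chamber where the pins turn.
- lid_grip (a point): Point on the lid's axis 54 mm above its origin, on the steel grip bar that stands on the disc: pinch the bar here from above. The bar is 62 mm long along the lid's x axis (same direction as the pins), 16 mm thick (y), its top 65 mm above the lid's origin.
Things that resemble listed ones, but are neither listed nor needed, are in the scene too. What is shaped like the lid but green, orange or pink is not meant.

How it is judged:
On the way, in this order (a step that is already met when the one before it is completed fails the run):
1. the key is fully wound (value of joint key above 2.35 rad), for 0.2 s.
2. the lid sits fully home in the collar (horizontal distance between lid and collar below 0.006 m and z of lid in the frame of collar below -0.0205 m and angle between lid's own z axis and vertical below 0.12 rad), for 0.1 s.
At the end, for the whole second after the job is handed in: Key wound past 2.35 rad (stop at 2.6); lid home in the collar (within 6 mm of its axis, within 3.5 mm of full depth, tilt under 0.12 rad), its bar within 0.2 rad of the run rib, the drive plate turned 0.3 to 0.9 rad, at rest, and the fingers still gripping the lid with more than 2 N (all of step 2 and value of joint key above 2.35 rad and angle between the x axis of lid and the x axis of run_rib, either way round below 0.2 rad and value of joint drive between 0.3 and 0.9 rad and linear speed of lid below 0.02 m/s and contact force between the fingers and lid above 2 N); the arm keeps its last pose, push and grip.
It fails at once if the lid was turned on to the lock click (value of joint drive above 1.1 rad).
It fails at once if a bystander was disturbed (distance of any of tumbler_a, tumbler_b, caddy, teapot, kettle, spoon, sugar_bowl from where it was at the start of the episode above 0.03 m).
It also fails if it takes over 58 s, if anything falls off the work surface, if the arm or the gripper's body presses on something with over 40 N, if the wrist force passes 120 N, or if a joint passes its speed limit or range.

## Robot

A 7-joint arm with a two-finger parallel gripper is mounted at the origin on the work surface. World frame = base frame: x ahead of the robot, y to its left, z up, the work surface at z = 0. Lengths are in m, angles in rad, forces in N, time in s.
With the tool pointing down it reaches from about 0.425 to 0.875 m from the base axis. Payload 4.7 kg.
Tool frame: the origin (TCP) lies on the centre line of the jaws, within the pads' length; the fingertips stand 25 mm ahead of it and the grasp point (between the pads) lies 6 mm ahead of it (manip.tip_reach is the distance from the TCP to the fingertips, in m); z points along the fingers, y is the line along which they close (so a half turn about z gives the same grasp; the last joint's range is limited). The gripper opens to 87 mm and grips with 3 to 60 N. Pads are 19 mm wide; open, the fingers measure 117 mm over their backs; the gripper's body (75 mm by 190 mm) begins 51 mm behind the grasp point.
Start: joints at [1.317, 0.321, -0.07, 1.45, 0.023, 1.371, -0.057], TCP at [0.172, -0.627, 0.248] pointing down, gripper open.
Joint ranges: [-2.86, 2.86], [-0.3, 2.09], [-1.38, 1.24], [0.06, 2.45], [-1.56, 4.7], [0.09, 2.05], [-2.69, 2.69]. Speed limits (rad/s): [2.57, 2.57, 3.14, 3.14, 3.14, 3.14, 3.14].

## Interface

Orientations are given as a rotation vector (axis times angle).
In Python, from plant import manip, imaging gives the robot as it stands.
- The arm moves only by the tool carry_out, never from a script. Its argument "commands" is a list that holds one entry, the list of rows, each a list of 5 numbers: the shift along the tool's x, y, z in m, then the turn about the tool's z in rad, then the opening, from -1 (shut) to 1 (fully open). A call has 1 to 20 rows; each row is the pose to reach, as a shift and turn from the pose commanded when the call began, along the tool's axes at that moment; what a row does not reach only later rows make up. A row lasts 1/8 s, in which the tool goes at most 62.5 mm and 10.7 degrees, less where a joint would pass 70% of its speed; a pose out of reach is approached as far as the arm can. A call with a gripper value outside its range is refused whole. The fingers move at their own pace and stop on an object; "squeeze" is the grip in N (left out, the last holds). Time passes only in rows, so rows that repeat a pose let the fingers close. It gives the time, the measured TCP pose, the force, the opening and the grip force at its end, in the units of the state.
- manip.get_obs(): the state, without advancing time (a new reading comes with each control period).
- imaging.read_camera(name): name is "scene" or "side" or "wrist"; returns (picture, depth): 400x640x3 uint8, blue, green, red; 400x640 float32, m along the optical axis (not along the pixel's ray), 0 where there is no reading.
- imaging.camera_params(name): a dict with "fov_y" (degrees; the focal length in pixels is half the picture's height over the tangent of half this angle, whatever the lens; pixels are square), "cx", "cy" (the principal point, pixels), "dist_coeffs" ([k1, k2, p1, p2, k3] as OpenCV has them; the pictures are not rectified), "position" and "orientation" of the camera in the world. Camera axes: x right, y up, looking along -z (the intrinsics and any distortion apply to the point x, -y, -z); pixel columns grow to the right and rows downward; lengths in m; the calibration is good to about 2 mm. A picture is of the moment at which its call begins: read the wrist's pose just before it. camera_params takes no time and is no camera call; for the wrist camera it gives the pose at the moment of the call.
- manip.close_job(): hands the job in; it is judged then, once.
The state is a dict: "clock": time; "joints": joint angles; "qd": joint speeds; "tau": joint torques, N m; "position": TCP position; "tool_rot": TCP orientation; "contact_force": force on the tool from outside, world axes, zero at the start; "moment": the same for the moment, N m; "width": opening from 0.0 (shut) to 1.0 (fully open); "grasp_force": force on a finger pad.
Only numpy, scipy, OpenCV 4.12 (cv2) and the standard library are available. Lean on these libraries where they do the work, as an engineer would, in place of code of your own. Each camera call takes 0.05 s, during which the arm holds its last target. There are 200 camera calls.

## Working session

There is one attempt and no reset: what is moved stays moved. The work goes in short steps, Python scripts to look and compute and a tool call to move; the robot and the scene stay as the last step left them, time stands still between calls to the robot, and variables do not carry over. Pictures are saved under pics/ and viewed, at most 10 in all, crops included, and the job is handed in when it is done.

Besides the shell and the picture viewer there is one more tool, called after ">>>" as name(argument=value, ...) on one line, values as JSON. carry_out: Moves the arm, as the interface text tells. Its arguments: {"type":"object","properties":{"commands":{"type":"array"},"squeeze":{"type":"number"}},"required":["commands"]}

```bash
ls; mkdir -p pics
cat > h.py <<'E'
import numpy as np, cv2
from scipy.spatial.transform import Rotation as R
from plant import manip, imaging
def cam(n):
    p=imaging.camera_params(n); im,d=imaging.read_camera(n); return p,im,d
def K(p):
    f=200/np.tan(np.radians(p["fov_y"])/2); return np.array([[f,0,p["cx"]],[0,f,p["cy"]],[0,0,1.]])
def rot(p):
    o=np.array(p["orientation"],float); return R.from_rotvec(o).as_matrix() if o.shape==(3,) else (o if o.shape==(3,3) else R.from_quat(o).as_matrix())
def rays(p,px):
    u=cv2.undistortPoints(np.array(px,float).reshape(-1,1,2),K(p),np.array(p["dist_coeffs"],float)).reshape(-1,2)
    return np.c_[u[:,0],-u[:,1],-np.ones(len(u))]@rot(p).T
def onplane(p,px,z):
    r=rays(p,px); c=np.array(p["position"]); return c+r*((z-c[2])/r[:,2])[:,None]
def bydepth(p,px,d):
    px=np.array(px); return np.array(p["position"])+rays(p,px)*d[px[:,1].astype(int),px[:,0].astype(int)][:,None]
def cloud(p,d):
    v,u=np.mgrid[0:400,0:640]; return bydepth(p,np.c_[u.ravel(),v.ravel()],d).reshape(400,640,3)
E
python3 - <<'E'
from h import *
print(manip.get_obs())
for n in("scene","side","wrist"):
    p,im,d=cam(n); print(n,p); cv2.imwrite(f"pics/{n}0.png",im); np.savez(f"{n}0.npz",im=im,d=d,p=p)
E
```

```text
pics
{'clock': 0.0, 'joints': array([ 1.31709203,  0.32181748, -0.07007395,  1.45168863,  0.02258236,
        1.3707926 , -0.05690648]), 'qd': array([-8.47046298e-04, -1.01620589e-03, -3.38387304e-05,  1.42894677e-03,
        9.75459275e-04, -2.08862984e-03, -1.06710383e-03]), 'tau': array([-4.25016433e-04, -4.91282451e+01, -4.04550070e-01, -3.12525773e+01,
       -6.40596240e-02,  4.38896427e-02,  1.75153496e-04]), 'position': array([ 0.17181733, -0.62634955,  0.24645812]), 'tool_rot': array([-3.11159632e+00, -4.19174417e-01,  5.34466975e-04]), 'contact_force': array([-0.30170286, -0.11669123, -0.38202967]), 'moment': array([ 0.06832875, -0.01927022,  0.01916414]), 'grasp_force': 0.0, 'width': 0.996223489797977}
scene {'fov_y': 52.574853072921826, 'cx': 316.68281423577724, 'cy': 195.9543779281763, 'dist_coeffs': array([-0.09241364,  0.        ,  0.        ,  0.        ,  0.        ]), 'position': array([0.92620643, 0.50569554, 0.88230617]), 'orientation': array([0.27811119, 0.8425433 , 2.41734344])}
side {'fov_y': 55.927411241305464, 'cx': 316.2573335447295, 'cy': 202.44160490158507, 'dist_coeffs': array([-0.01205768,  0.        ,  0.        ,  0.        ,  0.        ]), 'position': array([0.21797713, 0.85958388, 0.90043203]), 'orientation': array([ 0.24067748, -1.15886198, -2.52103841])}
wrist {'fov_y': 60.57562662677515, 'cx': 314.91152544552386, 'cy': 203.0704951947206, 'dist_coeffs': array([-0.03763071,  0.        ,  0.        ,  0.        ,  0.        ]), 'position': array([ 0.24109805, -0.60577117,  0.38466667]), 'orientation': array([-0.22641822,  0.17494504, -1.29542246])}
```

View pics/scene0.png

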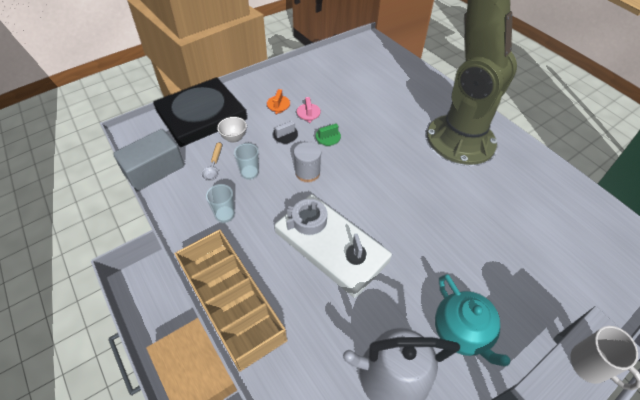

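View pics/side0.png

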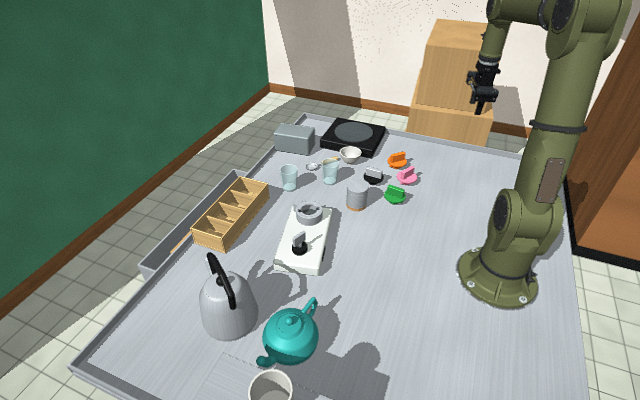

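The scene view shows the mill (deck centre about (333,243), collar (309,213), key (356,250)). Lid-shaped things in the scene view are orange (278,103), pink (308,110), green (328,134) and the black disc with steel bar (286,133). The black one is the lid. I'll confirm it in a crop while measuring.

Run:
```python
from h import *
for n,lidbox,millbox in(("scene",(262,112,306,150),(265,180,400,300)),("side",(355,160,390,190),(265,190,345,285))):
    z=np.load(n+"0.npz",allow_pickle=True); im,d,p=z["im"],z["d"],z["p"].item()
    C=cloud(p,d); hsv=cv2.cvtColor(im,cv2.COLOR_BGR2HSV)
    x0,y0,x1,y1=millbox; c=C[y0:y1,x0:x1].reshape(-1,3); h=hsv[y0:y1,x0:x1].reshape(-1,3)
    print(n,"tray z",np.median(c[(c[:,2]<.03),2]))
    m=(abs(c[:,2]-.05)<.012)&(h[:,2]>170)&(h[:,1]<40); m2=(abs(c[:,2]-.05)<.012)
    print("deck z",np.median(c[m,2]),m.sum(),m2.sum())
    for mm in(m,m2): print("deck rect",cv2.minAreaRect(c[mm,:2].astype(np.float32)))
    print("zhist",np.histogram(c[:,2],bins=np.arange(-.02,.14,.01))[0])
    k=c[(c[:,2]>.088)]; print("key pts",len(k),k.mean(0) if len(k) else 0, cv2.minAreaRect(k[:,:2].astype(np.float32)))
    k=c[abs(c[:,2]-.084)<.004]; print("rim",len(k),k.mean(0))
    x0,y0,x1,y1=lidbox; c=C[y0:y1,x0:x1].reshape(-1,3); h=hsv[y0:y1,x0:x1].reshape(-1,3)
    m=(h[:,2]<70)&(abs(c[:,2]-.03)<.01); print("disc",m.sum(),c[m].mean(0),cv2.minEnclosingCircle(c[m,:2].astype(np.float32)))
    b=c[(c[:,2]>.045)&(c[:,2]<.075)]; print("bar",len(b),b.mean(0),cv2.minAreaRect(b[:,:2].astype(np.float32)))
    cr=im[y0-15:y1+15,x0-15:x1+40]; cv2.imwrite(f"pics/lid_{n}.png",cv2.resize(cr,None,fx=4,fy=4,interpolation=cv2.INTER_CUBIC))
a,b=[cv2.imread(f"pics/lid_{n}.png") for n in("scene","side")]
H=max(a.shape[0],b.shape[0]); pad=lambda q:cv2.copyMakeBorder(q,0,H-q.shape[0],0,0,cv2.BORDER_CONSTANT)
cv2.imwrite("pics/lidc.png",np.hstack([pad(a),pad(b)]))
```

```text
scene tray z 0.001960479071279164
deck z 0.05170331367898118 3741 4393
deck rect ((0.5849120616912842, 0.09437412023544312), (0.14073292911052704, 0.2667611539363861), 12.583513259887695)
deck rect ((0.5853327512741089, 0.09239795058965683), (0.14084652066230774, 0.27077654004096985), 12.545877456665039)
zhist [   0 1264 8824   46  217  224  826 3474  289  220  616   25   29   87
    1]
key pts 236 [0.66348004 0.23134585 0.29695723] ((0.7067264914512634, 0.27289849519729614), (0.623680591583252, 0.14312990009784698), 59.611690521240234)
rim 580 [0.60530122 0.02057524 0.08523336]
disc 144 [ 0.47822096 -0.28689549  0.03278439] ((0.47426626086235046, -0.3012801706790924), 0.0359920896589756)
bar 168 [ 0.47510642 -0.30178644  0.05930637] ((0.47228652238845825, -0.30435073375701904), (0.020408354699611664, 0.06378209590911865), 86.45980834960938)
side tray z 0.00023073916233729008
deck z 0.049798284504783186 1848 2170
deck rect ((0.5836969017982483, 0.0982324630022049), (0.1378173977136612, 0.26577040553092957), 12.158310890197754)
deck rect ((0.6455923914909363, 0.07586368918418884), (0.2531687319278717, 0.33755970001220703), 12.497750282287598)
zhist [   0 2061 2306   79  141  146 1110  994  210   95  306   31   28   55
    0]
key pts 158 [0.48247989 0.33612494 0.29676851] ((0.40436869859695435, 0.5103986859321594), (0.03641276806592941, 0.7907988429069519), 25.456520080566406)
rim 300 [0.59954331 0.03203272 0.08353168]
disc 107 [ 0.46804997 -0.2840253   0.03145259] ((0.47204333543777466, -0.30300813913345337), 0.041107721626758575)
bar 117 [ 0.46223131 -0.2911299   0.05858803] ((0.4356171786785126, -0.27690964937210083), (0.04508708417415619, 0.1415800154209137), 52.98619079589844)
```

View pics/lidc.png

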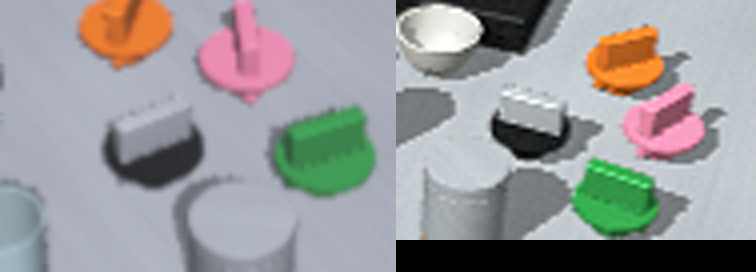

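Crop confirms it: black disc with steel bar at scene (286,133), uniquely not coloured. Mill yaw is about 0.217 rad, size matches 140x270. Next is the key angle and the first move.

```bash
cat >> h.py <<'E'
def go(pos,xang=None,frm=None):
    """shift+turn from the current measured tool pose to pos, tool x axis at world angle xang (deg)"""
    o=manip.get_obs(); M=R.from_rotvec(o["tool_rot"]).as_matrix()
    s=M.T@(np.array(pos)-o["position"]); a=np.degrees(np.arctan2(M[1,0],M[0,0]))
    print("pos",o["position"].round(4),"xang",a.round(2),"tilt",np.degrees(np.arccos(-M[2,2])).round(2),"j",o["joints"].round(2),"t",o["clock"])
    print("shift",s.round(4),"turn", None if xang is None else np.radians(a-xang).round(3))
E
python3 - <<'E'
from h import *
mc=np.array([.5845,.0955]); 
for n in("scene","side"):
    z=np.load(n+"0.npz",allow_pickle=True); C=cloud(z["p"].item(),z["d"]).reshape(-1,3)
    k=C[(np.hypot(C[:,0]-.568,C[:,1]-.168)<.04)&(C[:,2]>.085)&(C[:,2]<.125)]
    vv=np.linalg.svd(k[:,:2]-k[:,:2].mean(0))[2][0]
    print(n,len(k),k.mean(0),k.max(0)[2],"wing ang",np.degrees(np.arctan2(vv[1],vv[0]))%180,cv2.minAreaRect(k[:,:2].astype(np.float32)))
go([.568,.168,.26],237)
E
```

```text
scene 155 [0.5721032  0.16803952 0.10866612] 0.1210639843120832 wing ang 68.2556191881246 ((0.5694741010665894, 0.16524222493171692), (0.045555006712675095, 0.011780938133597374), 68.64030456542969)
side 130 [0.56620413 0.1705454  0.10413479] 0.1185127886988756 wing ang 65.35714619839894 ((0.5681458711624146, 0.16896218061447144), (0.044390056282281876, 0.013408075086772442), 63.29724884033203)
pos [ 0.1719 -0.6265  0.2467] xang 15.35 tilt 0.08 j [ 1.32  0.32 -0.07  1.45  0.02  1.37 -0.06] t 0.15
shift [ 0.5923 -0.6613 -0.0124] turn -3.869
```

>>> carry_out(commands=[[[0.036,-0.026,-0.002,-0.17,1],[0.072,-0.052,-0.004,-0.34,1],[0.108,-0.078,-0.006,-0.51,1],[0.144,-0.104,-0.008,-0.68,1],[0.18,-0.13,-0.01,-0.85,1],[0.216,-0.156,-0.012,-1.02,1],[0.252,-0.183,-0.012,-1.19,1],[0.288,-0.209,-0.012,-1.36,1],[0.324,-0.235,-0.012,-1.53,1],[0.36,-0.261,-0.012,-1.7,1],[0.36,-0.261,-0.012,-1.7,1]]])

```text
clock: 1.52
position: [0.4525, -0.2757, 0.2596]
tool_rot: [1.729, 2.623, 0.002]
contact_force: [-0.4, -1.1, -0.1]
width: 1.003
grasp_force: 0.0
```

Run:
```python
from h import *
go([.568,.168,.26],246.5)
```

```text
pos [ 0.4525 -0.2757  0.2596] xang 113.22 tilt 0.09 j [ 0.98  0.09 -0.51  1.72  0.04  1.35  0.87] t 1.525
shift [3.622e-01 2.811e-01 3.000e-04] turn -2.326
```

>>> carry_out(commands=[[[0.03,0.023,0,-0.17,1],[0.06,0.047,0,-0.34,1],[0.09,0.07,0,-0.51,1],[0.12,0.094,0,-0.68,1],[0.15,0.117,0,-0.85,1],[0.18,0.14,0,-1.02,1],[0.21,0.164,0,-1.19,1],[0.24,0.187,0,-1.36,1],[0.272,0.21,0,-1.53,1],[0.302,0.234,0,-1.7,1],[0.332,0.257,0,-1.87,1],[0.362,0.281,0,-2.04,1],[0.362,0.281,0,-2.2,1],[0.362,0.281,0,-2.326,1],[0.362,0.281,0,-2.326,1],[0.362,0.281,0,-2.326,1]]])

```text
clock: 3.52
position: [0.5694, 0.1617, 0.2593]
tool_rot: [1.706, -2.637, 0.001]
contact_force: [-0.1, -0.2, 0.6]
width: 1.0
grasp_force: 0.0
```

Run:
```python
from h import *
go([.568,.168,.26],246.5)
p,im,d=cam("wrist"); cv2.imwrite("pics/w1.png",im); np.savez("w1.npz",im=im,d=d,p=p)
C=cloud(p,d).reshape(-1,3)
k=C[(np.hypot(C[:,0]-.568,C[:,1]-.168)<.04)&(C[:,2]>.106)&(C[:,2]<.125)]
print(len(k),np.median(k[:,2]),cv2.minAreaRect(k[:,:2].astype(np.float32)))
k=C[(np.hypot(C[:,0]-.601,C[:,1]-.022)<.06)&(abs(C[:,2]-.084)<.005)]
if len(k): print("rim",len(k),cv2.minEnclosingCircle(k[:,:2].astype(np.float32)))
m=abs(C[:,2]-.05)<.004; print("deck",cv2.minAreaRect(C[m,:2].astype(np.float32)))
```

```text
pos [0.5694 0.1617 0.2593] xang -114.19 tilt 0.04 j [ 0.5   0.34 -1.02  1.56  0.29  1.41  2.18] t 3.525
shift [-0.0051  0.0038 -0.0007] turn -6.295
616 0.11649794619718368 ((0.5677468776702881, 0.1674405038356781), (0.04550940543413162, 0.009544252417981625), 65.99504089355469)
rim 5569 ((0.6076927185058594, 0.021184835582971573), 0.0524529404938221)
deck ((0.6647623777389526, 0.06744949519634247), (0.2562152147293091, 0.4404333233833313), 61.85215377807617)
```

View pics/w1.png

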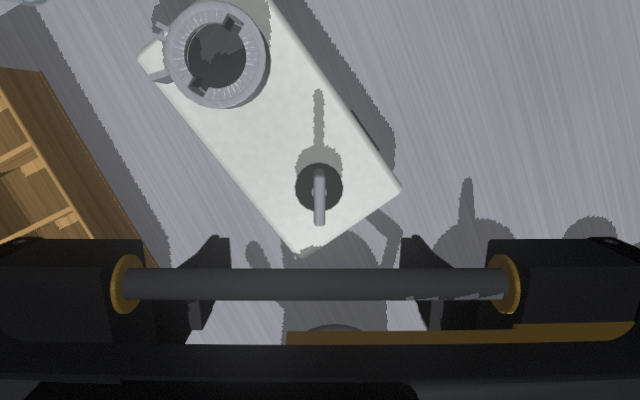

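The wrist view shows the key wing at (319,200) and the collar with its two slots at (215,53). Key is at (0.568,0.1675), wing at 66°, top 116 mm, as specified. Now I'll correct the position and descend halfway.

>>> carry_out(commands=[[[-0.005,0.003,0.02,0,1],[-0.005,0.003,0.05,0,1],[-0.005,0.003,0.07,0,1],[-0.005,0.003,0.08,0,1],[-0.005,0.003,0.08,0,1]]])

```text
clock: 4.2
position: [0.5683, 0.1684, 0.1789]
tool_rot: [1.711, -2.634, -0.001]
contact_force: [0.3, 0.3, -0.7]
width: 0.999
grasp_force: 0.0
```

Run:
```python
from h import *
go([.568,.1675,.107],246)
for n in("scene","side"):
    z=np.load(n+"0.npz",allow_pickle=True); C=cloud(z["p"].item(),z["d"]).reshape(-1,3)
    for c in([.568,.1675],[.6007,.022]):
        r=np.hypot(C[:,0]-c[0],C[:,1]-c[1]); m=(C[:,2]>.13)&(C[:,2]<.5)&(r<.35); i=np.argsort(r[m])[:3]; print(n,c,r[m][i],C[m][i].round(3).tolist())
```

```text
pos [0.5683 0.1684 0.1789] xang -113.99 tilt 0.06 j [ 0.47  0.41 -0.99  1.66  0.35  1.27  2.13] t 4.2
shift [ 0.0009 -0.0002  0.0719] turn -6.283
scene [0.568, 0.1675] [0.21442028 0.21496915 0.21580155] [[0.638, 0.37, 0.13], [0.644, 0.368, 0.131], [0.643, 0.37, 0.132]]
scene [0.6007, 0.022] [0.3491609  0.34945414 0.34987129] [[0.644, 0.368, 0.131], [0.663, 0.366, 0.133], [0.652, 0.368, 0.131]]
side [0.568, 0.1675] [0.21785842 0.21866091 0.2188776 ] [[0.642, 0.373, 0.132], [0.634, 0.376, 0.132], [0.637, 0.375, 0.134]]
side [0.6007, 0.022] [] []
```

>>> carry_out(commands=[[[0.001,0,0.03,0,1],[0.001,0,0.06,0,1],[0.001,0,0.072,0,1],[0.001,0,0.072,0,1],[0.001,0,0.072,0,-1],[0.001,0,0.072,0,-1],[0.001,0,0.072,0,-1],[0.001,0,0.072,0,-1],[0.001,0,0.072,0,-1],[0.001,0,0.072,0,-1]]], squeeze=30)

```text
clock: 5.45
position: [0.5681, 0.1675, 0.1075]
tool_rot: [1.711, -2.634, 0.0]
contact_force: [-0.5, 0.1, -0.2]
width: 0.408
grasp_force: 0.0
```

>>> carry_out(commands=[[[0,0,0,0,-1],[0,0,0,0,-1],[0,0,0,0,-1],[0,0,0,0,-1],[0,0,0,0,-1]]])

```text
clock: 6.08
position: [0.5681, 0.1675, 0.1075]
tool_rot: [1.711, -2.634, 0.0]
contact_force: [-0.7, -0.4, -0.8]
width: 0.114
grasp_force: 30.1
```

>>> carry_out(commands=[[[0,0,0,0.14,-1],[0,0,0,0.28,-1],[0,0,0,0.42,-1],[0,0,0,0.56,-1],[0,0,0,0.7,-1],[0,0,0,0.84,-1],[0,0,0,0.98,-1],[0,0,0,1.12,-1],[0,0,0,1.26,-1],[0,0,0,1.4,-1],[0,0,0,1.54,-1],[0,0,0,1.68,-1],[0,0,0,1.82,-1],[0,0,0,1.96,-1],[0,0,0,2.1,-1],[0,0,0,2.24,-1],[0,0,0,2.38,-1],[0,0,0,2.46,-1],[0,0,0,2.46,-1]]])

```text
clock: 8.45
position: [0.5679, 0.1645, 0.1075]
tool_rot: [1.913, 2.49, -0.007]
contact_force: [-2.5, -5.9, 3.6]
width: 0.111
grasp_force: 30.2
```

Run:
```python
from h import *
go([.568,.1675,.1075],102.5); o=manip.get_obs(); print(o["contact_force"],o["moment"],o["width"])
```

```text
pos [0.5679 0.1645 0.1075] xang 104.94 tilt 0.27 j [ 0.09  0.35 -0.5   1.75  0.19  1.1  -0.21] t 8.45
shift [ 0.0029  0.0008 -0.    ] turn 0.043
[-2.45790502 -5.93788652  3.59643795] [-1.13298791  0.33187865 -0.00218874] 0.11147208444244008
```

>>> carry_out(commands=[[[0,0,0,0.05,-1],[0,0,0,0.1,-1],[0,0,0,0.1,-1],[0,0,0,0.1,-1]]])

```text
clock: 8.95
position: [0.5678, 0.1644, 0.1075]
tool_rot: [2.034, 2.392, -0.007]
contact_force: [-2.7, -5.7, 2.9]
width: 0.113
grasp_force: 30.2
```

Run:
```python
from h import *
go([.568,.1675,.1075],102.5); o=manip.get_obs(); print(o["contact_force"],o["moment"],o["width"])
```

```text
pos [0.5678 0.1644 0.1075] xang 99.26 tilt 0.28 j [ 0.08  0.35 -0.49  1.75  0.18  1.1  -0.31] t 8.95
shift [ 0.003   0.0007 -0.    ] turn -0.056
[-2.6786207  -5.72186783  2.85943421] [-1.15821272  0.38379026  0.10762782] 0.11274855861061103
```

>>> carry_out(commands=[[[0,0,0,0.1,-0.3],[0,0,0,0.1,-0.3],[0,0,0,0.1,-0.3],[0,0,-0.04,0.1,-0.3],[0,0,-0.08,0.1,-0.3],[0,0,-0.12,0.1,-0.3],[0,0,-0.16,0.1,-0.3],[0,0,-0.16,0.1,-0.3]]])

```text
clock: 9.95
position: [0.5698, 0.1686, 0.2715]
tool_rot: [2.146, 2.289, 0.009]
contact_force: [0.4, 0.2, -1.3]
width: 0.346
grasp_force: 0.0
```

Run:
```python
from h import *
go([.4725,-.303,.25],-3.5)
p,im,d=cam("scene"); np.savez("s1.npz",im=im,d=d,p=p); W,wi,wd=cam("wrist"); cv2.imwrite("pics/w2.png",wi)
for P,D in((p,d),(W,wd)):
    C=cloud(P,D).reshape(-1,3)
    k=C[(np.hypot(C[:,0]-.568,C[:,1]-.168)<.04)&(C[:,2]>.09)&(C[:,2]<.125)]
    print(len(k), cv2.minAreaRect(k[:,:2].astype(np.float32)) if len(k) else 0)
# around lid: what stands there
for n in("scene","side"):
    z=np.load(n+"0.npz",allow_pickle=True); C=cloud(z["p"].item(),z["d"]).reshape(-1,3)
    q=C[(np.hypot(C[:,0]-.4725,C[:,1]+.303)<.15)&(C[:,2]>.045)&(C[:,2]<.2)]
    lab=cv2.partition(q[:,:2].astype(np.float32).tolist(),None) if False else None
    g,c=np.unique((q[:,:2]/.02).round().astype(int),axis=0,return_counts=True)
    print(n,[(round(a*.02,2),round(b*.02,2),round(float(q[((q[:,:2]/.02).round().astype(int)==[a,b]).all(1),2].max()),3)) for (a,b),k in zip(g,c) if k>3])
```

```text
pos [0.5698 0.1686 0.2715] xang 93.7 tilt 0.41 j [ 0.09  0.22 -0.49  1.55  0.11  1.39 -0.35] t 9.95
shift [-0.4644 -0.1277  0.02  ] turn 1.696
188 ((0.5688953399658203, 0.165532648563385), (0.01147489994764328, 0.04514438658952713), 11.775457382202148)
625 ((0.5667157173156738, 0.16790197789669037), (0.010024427436292171, 0.04538365826010704), 11.910979270935059)
scene [(np.float64(0.34), np.float64(-0.38), 0.068), (np.float64(0.34), np.float64(-0.36), 0.069), (np.float64(0.36), np.float64(-0.38), 0.065), (np.float64(0.36), np.float64(-0.36), 0.069), (np.float64(0.36), np.float64(-0.34), 0.067), (np.float64(0.36), np.float64(-0.32), 0.068), (np.float64(0.36), np.float64(-0.22), 0.067), (np.float64(0.38), np.float64(-0.34), 0.067), (np.float64(0.38), np.float64(-0.32), 0.067), (np.float64(0.38), np.float64(-0.22), 0.068), (np.float64(0.4), np.float64(-0.24), 0.065), (np.float64(0.4), np.float64(-0.22), 0.07), (np.float64(0.42), np.float64(-0.44), 0.068), (np.float64(0.42), np.float64(-0.42), 0.067), (np.float64(0.44), np.float64(-0.44), 0.066), (np.float64(0.44), np.float64(-0.42), 0.
[... 1673 characters left out ...]
loat64(-0.16), 0.093), (np.float64(0.48), np.float64(-0.3), 0.07), (np.float64(0.48), np.float64(-0.18), 0.093), (np.float64(0.48), np.float64(-0.16), 0.092), (np.float64(0.5), np.float64(-0.3), 0.067), (np.float64(0.5), np.float64(-0.18), 0.093), (np.float64(0.5), np.float64(-0.16), 0.091), (np.float64(0.52), np.float64(-0.18), 0.092), (np.float64(0.52), np.float64(-0.16), 0.093), (np.float64(0.56), np.float64(-0.4), 0.049), (np.float64(0.56), np.float64(-0.38), 0.053), (np.float64(0.58), np.float64(-0.36), 0.049), (np.float64(0.6), np.float64(-0.36), 0.052), (np.float64(0.6), np.float64(-0.26), 0.09), (np.float64(0.6), np.float64(-0.24), 0.09), (np.float64(0.62), np.float64(-0.28), 0.087)]
```

Key confirmed at its stop (wing at 102°, along the mill's long axis). Surroundings of the lid clear by over 80 mm. Moving over the lid.

>>> carry_out(commands=[[[-0.042,-0.012,0.002,0.154,-0.1],[-0.084,-0.023,0.004,0.308,-0.1],[-0.127,-0.035,0.006,0.462,-0.1],[-0.169,-0.046,0.008,0.617,-0.1],[-0.211,-0.058,0.01,0.771,-0.1],[-0.253,-0.07,0.012,0.925,-0.1],[-0.295,-0.081,0.014,1.079,-0.1],[-0.338,-0.093,0.015,1.233,-0.1],[-0.38,-0.105,0.016,1.388,-0.1],[-0.422,-0.116,0.018,1.542,-0.1],[-0.464,-0.128,0.02,1.696,-0.1],[-0.464,-0.128,0.02,1.696,-0.1],[-0.464,-0.128,0.02,1.696,-0.1]]])

```text
clock: 11.68
position: [0.4693, -0.3027, 0.2461]
tool_rot: [-3.138, 0.095, 0.003]
contact_force: [-0.3, -0.7, 0.6]
width: 0.449
grasp_force: 0.0
```

Run:
```python
from h import *
W,wi,wd=cam("wrist"); cv2.imwrite("pics/w3.png",wi)
C=cloud(W,wd).reshape(-1,3); v=cv2.cvtColor(wi,cv2.COLOR_BGR2HSV)[...,2].ravel()
r=np.hypot(C[:,0]-.4725,C[:,1]+.303)
k=C[(r<.055)&(C[:,2]>.055)&(C[:,2]<.075)]; print("bar",len(k),np.median(k[:,2]),cv2.minAreaRect(k[:,:2].astype(np.float32)))
k=C[(r<.055)&(abs(C[:,2]-.032)<.005)]; print("disc",len(k),cv2.minEnclosingCircle(k[:,:2].astype(np.float32)))
go([.4725,-.303,.06],-3.5)
```

```text
bar 1064 0.06575694793402162 ((0.47048723697662354, -0.3033793568611145), (0.015646206215023994, 0.0611334927380085), 86.86616516113281)
disc 3145 ((0.4699377417564392, -0.3034088909626007), 0.03900850564241409)
pos [ 0.4698 -0.3021  0.2464] xang -3.41 tilt 0.12 j [ 0.55  0.13 -0.03  1.68  0.    1.33 -1.11] t 11.725
shift [0.0031 0.001  0.1864] turn 0.002
```

View pics/w3.png

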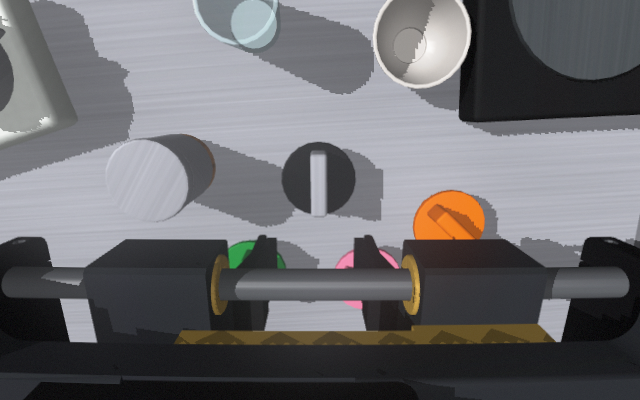

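The wrist view shows the black lid at (318,178), its steel bar upright in the image. Lid is at (0.470,-0.3034), disc radius 39 mm and bar 61x15.6 mm, as expected. Descend.

>>> carry_out(commands=[[[0,0.001,0.05,0,-0.1],[0,0.001,0.1,0,-0.1],[0,0.001,0.15,0,-0.1],[0,0.001,0.17,0,-0.1],[0,0.001,0.17,0,-0.1],[0,0.001,0.17,0,-0.1]]])

```text
clock: 12.48
position: [0.4707, -0.3043, 0.0787]
tool_rot: [3.139, -0.095, 0.003]
contact_force: [0.2, -1.0, 0.6]
width: 0.452
grasp_force: 0.0
```

Run:
```python
from h import *
go([.4702,-.3034,.06],-3.1)
```

```text
pos [ 0.4707 -0.3043  0.0787] xang -3.47 tilt 0.11 j [ 0.55  0.28 -0.03  1.86  0.01  1.   -1.11] t 12.475
shift [-0.0006 -0.0009  0.0187] turn -0.006
```

>>> carry_out(commands=[[[0,-0.001,0.018,-0.006,-0.1],[0,-0.001,0.018,-0.006,-0.1],[0,-0.001,0.018,-0.006,-1],[0,-0.001,0.018,-0.006,-1],[0,-0.001,0.018,-0.006,-1],[0,-0.001,0.018,-0.006,-1],[0,-0.001,0.018,-0.006,-1],[0,-0.001,0.018,-0.006,-1],[0,-0.001,-0.01,-0.006,-1],[0,-0.001,-0.06,-0.006,-1],[0,-0.001,-0.12,-0.006,-1],[0,-0.001,-0.17,-0.006,-1],[0,-0.001,-0.17,-0.006,-1]]], squeeze=40)

```text
clock: 14.1
position: [0.4717, -0.3047, 0.2523]
tool_rot: [3.136, -0.088, 0.012]
contact_force: [0.7, 0.5, -2.0]
width: 0.183
grasp_force: 40.0
```

Run:
```python
from h import *
go([.6007,.022,.25],32.2)
print(manip.get_obs()["grasp_force"])
z=np.load("w1.npz",allow_pickle=True); C=cloud(z["p"].item(),z["d"]).reshape(-1,3)
# rim circle & mouth: fit algebraic circle on outer boundary of rim points, per-angle max radius
c=np.array([.6007,.022])
for _ in range(5):
    q=C[(abs(C[:,2]-.084)<.003)][:,:2]-c; r=np.hypot(*q.T); a=np.degrees(np.arctan2(q[:,1],q[:,0])); s=(r<.0465)&(r>.02)
    b=[(ai,r[s&(abs((a-ai+180)%360-180)<4)]) for ai in range(-180,180,8)]
    pts=np.array([[np.percentile(v,98)*np.cos(np.radians(ai)),np.percentile(v,98)*np.sin(np.radians(ai))] for ai,v in b if len(v)>10])
    A=np.c_[2*pts,np.ones(len(pts))]; x=np.linalg.lstsq(A,(pts**2).sum(1),rcond=None)[0]; c=c+x[:2]
print("collar",c,"R",np.sqrt(x[2]+x[:2]@x[:2]))
# slots: absence of rim points at 30-35 mm
h=np.histogram(a[(r>.029)&(r<.034)],bins=np.arange(-180,181,6))[0]; print(h)
```

```text
pos [ 0.4717 -0.3047  0.2523] xang -3.21 tilt 0.5 j [ 0.55  0.13 -0.03  1.68  0.    1.33 -1.1 ] t 14.1
shift [ 0.1104 -0.3334  0.0019] turn -0.618
39.99087003059685
collar [0.59945876 0.02121344] R 0.04357809026863824
[25 28 18  2  0  0  0 16 25 25 27 25 23 27 25 25 24 24 25 22 25 25 26 23
 26 22 22 23 22 24 19 27 21  9  0  0  0  6 19 25 21 22 22 25 22 23 23 23
 22 23 22 22 24 24 20 25 26 24 25 24]
```

>>> carry_out(commands=[[[0.012,-0.037,0,-0.07,-1],[0.024,-0.074,0,-0.14,-1],[0.037,-0.111,0,-0.21,-1],[0.049,-0.148,0,-0.27,-1],[0.061,-0.185,0,-0.34,-1],[0.073,-0.222,0,-0.41,-1],[0.085,-0.259,0,-0.48,-1],[0.097,-0.296,0,-0.55,-1],[0.109,-0.333,0,-0.618,-1],[0.109,-0.333,0.03,-0.618,-1],[0.109,-0.333,0.06,-0.618,-1],[0.109,-0.333,0.07,-0.618,-1],[0.109,-0.333,0.07,-0.618,-1]]])

```text
clock: 15.72
position: [0.5963, 0.0226, 0.1762]
tool_rot: [-3.018, -0.871, 0.004]
contact_force: [-0.5, -0.2, -2.5]
width: 0.183
grasp_force: 40.0
```

Run:
```python
from h import *
go([.5995,.0213,.15],32.2)
S,si,sd=cam("scene"); D,di,dd=cam("side"); W,wi,wd=cam("wrist")
a=cv2.resize(si[160:280,250:400],None,fx=2.6,fy=2.6,interpolation=2); b=cv2.resize(di[160:280,255:405],None,fx=2.6,fy=2.6,interpolation=2)
cv2.imwrite("pics/ab.png",np.hstack([a,b])); cv2.imwrite("pics/w4.png",wi)
for n,P,d in(("scene",S,sd),("side",D,dd)):
    C=cloud(P,d).reshape(-1,3); k=C[(np.hypot(C[:,0]-.5995,C[:,1]-.0213)<.055)&(C[:,2]>.112)&(C[:,2]<.13)]
    print(n,len(k),np.median(k[:,2]) if len(k) else 0, cv2.minEnclosingCircle(k[:,:2].astype(np.float32)) if len(k) else 0)
```

```text
pos [0.5963 0.0226 0.1762] xang 32.19 tilt 0.15 j [ 0.19  0.27 -0.32  1.67  0.09  1.22 -1.16] t 15.725
shift [0.0021 0.0028 0.0262] turn -0.0
scene 3 0.12908850252859838 ((0.6251280307769775, 0.038184233009815216), 0.002795619424432516)
side 13 0.1255413083915634 ((0.6026929020881653, 0.03996904566884041), 0.021196303889155388)
```

View pics/ab.png

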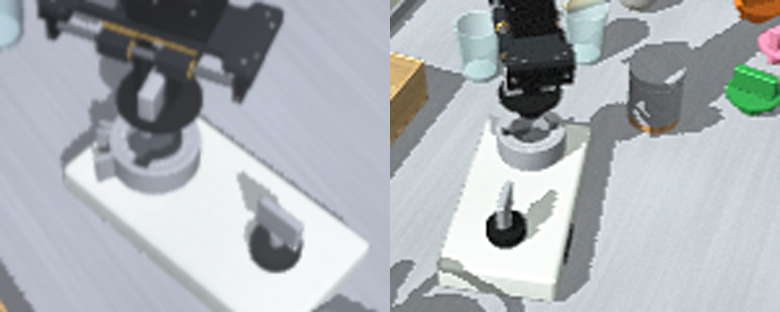

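The lid hangs level over the collar, bar along the slot line. Correct and lower to just above the mouth.

>>> carry_out(commands=[[[0.002,0.003,0.01,0,-1],[0.002,0.003,0.02,0,-1],[0.002,0.003,0.024,0,-1],[0.002,0.003,0.024,0,-1],[0.002,0.003,0.024,0,-1]]])

```text
clock: 16.5
position: [0.6006, 0.0213, 0.1538]
tool_rot: [3.018, 0.871, 0.001]
contact_force: [-0.7, -0.4, -1.7]
width: 0.182
grasp_force: 40.0
```

Run:
```python
from h import *
go([.5995,.0213,.12],32.2); print(manip.get_obs()["contact_force"])
D,di,dd=cam("side"); S,si,sd=cam("scene")
for n,P,im,d in(("side",D,di,dd),("scene",S,si,sd)):
    C=cloud(P,d).reshape(-1,3); v=im.reshape(-1,3).max(1)
    k=C[(np.hypot(C[:,0]-.5995,C[:,1]-.0213)<.055)&(C[:,2]>.105)&(C[:,2]<.126)&(v<75)]
    print(n,len(k),np.median(k[:,2]), cv2.minEnclosingCircle(k[:,:2].astype(np.float32)))
```

```text
pos [0.6006 0.0213 0.1538] xang 32.2 tilt 0.02 j [ 0.19  0.3  -0.32  1.69  0.1   1.17 -1.17] t 16.5
shift [-0.001  -0.0006  0.0338] turn -0.0
[-0.66086985 -0.39657116 -1.74320624]
side 80 0.12427951307456186 ((0.6016449332237244, 0.027614077553153038), 0.037808507680892944)
scene 32 0.12478772676563565 ((0.6097584962844849, 0.03172549605369568), 0.030832640826702118)
```

>>> carry_out(commands=[[[-0.001,-0.0005,0.004,0,-1],[-0.001,-0.0005,0.008,0,-1],[-0.001,-0.0005,0.012,0,-1],[-0.001,-0.0005,0.016,0,-1],[-0.001,-0.0005,0.018,0,-1],[-0.001,-0.0005,0.018,0,-1]]])

```text
clock: 17.35
position: [0.5992, 0.0211, 0.1353]
tool_rot: [-3.018, -0.871, 0.001]
contact_force: [-0.4, 0.0, -0.9]
width: 0.185
grasp_force: 40.0
```

>>> carry_out(commands=[[[0,0,0.003,0,-1],[0,0,0.006,0,-1],[0,0,0.009,0,-1],[0,0,0.012,0,-1],[0,0,0.014,0,-1],[0,0,0.014,0,-1],[0,0,0.014,0,-1]]])

```text
clock: 18.23
position: [0.5994, 0.0211, 0.1216]
tool_rot: [3.018, 0.871, 0.0]
contact_force: [0.0, -0.1, -1.9]
width: 0.178
grasp_force: 40.0
```

>>> carry_out(commands=[[[0,0,0.001,0,-1],[0,0,0.002,0,-1],[0,0,0.003,0,-1],[0,0,0.004,0,-1],[0,0,0.004,0,-1]]])

```text
clock: 18.85
position: [0.5994, 0.0211, 0.1196]
tool_rot: [3.018, 0.87, 0.0]
contact_force: [-4.2, -0.2, 10.5]
width: 0.185
grasp_force: 40.0
```

Contact at TCP z 0.1196 with 10 N, so the lid is home. Ease the push slightly and twist.

>>> carry_out(commands=[[[0,0,-0.001,0,-1],[0,0,-0.001,0.08,-1],[0,0,-0.001,0.16,-1],[0,0,-0.001,0.24,-1],[0,0,-0.001,0.32,-1],[0,0,-0.001,0.4,-1],[0,0,-0.001,0.48,-1],[0,0,-0.001,0.56,-1],[0,0,-0.001,0.64,-1],[0,0,-0.001,0.7,-1],[0,0,-0.001,0.7,-1],[0,0,-0.001,0.7,-1]]])

```text
clock: 20.35
position: [0.6001, 0.0196, 0.1197]
tool_rot: [3.132, -0.218, 0.003]
contact_force: [-1.1, -2.5, 5.2]
width: 0.182
grasp_force: 40.0
```

Run:
```python
from h import *
go([.5995,.0213,.12],-7.9); o=manip.get_obs();print(o["contact_force"],o["moment"],o["grasp_force"])
for n in("scene","side"):
    P,im,d=cam(n); C=cloud(P,d).reshape(-1,3); v=im.reshape(-1,3)
    r=np.hypot(C[:,0]-.5995,C[:,1]-.0213)
    k=C[(r<.055)&(abs(C[:,2]-.092)<.005)&(v.max(1)<80)]; print(n,"disc",len(k),np.median(k[:,2]),k.max(0)-k.min(0))
    cv2.imwrite(f"pics/f_{n}.png",im)
    b=C[(r<.066)&(r>.046)&(C[:,2]>.06)&(C[:,2]<.088)]; h=np.degrees(np.arctan2(b[:,1]-.0213,b[:,0]-.5995)); print(np.histogram(h,bins=np.arange(-120,121,6)))
a,b=[cv2.imread(f"pics/f_{n}.png") for n in("scene","side")]
cv2.imwrite("pics/f.png",np.hstack([cv2.resize(a[160:280,250:380],None,fx=3,fy=3,interpolation=2),cv2.resize(b[160:280,255:385],None,fx=3,fy=3,interpolation=2)]))
```

```text
pos [0.6001 0.0196 0.1197] xang -7.96 tilt 0.15 j [ 0.1   0.32 -0.22  1.73  0.08  1.1  -1.85] t 20.35
shift [-0.0008 -0.0016 -0.0003] turn -0.001
[-1.1417418  -2.53768428  5.20019982] [-0.45891193  0.35466162  0.07382549] 40.00265710987151
scene disc 124 0.09406227871242862 [0.03001655 0.06823658 0.00818215]
(array([ 0,  0,  0,  0,  0,  0,  0,  0,  1,  1,  4,  9, 31,  5,  2,  0,  0,
       10, 47,  0,  0,  0,  0,  0,  0,  0,  0,  0,  0,  0,  0,  0,  0,  0,
        0,  0,  0,  0,  0,  0]), array([-120, -114, -108, -102,  -96,  -90,  -84,  -78,  -72,  -66,  -60,
        -54,  -48,  -42,  -36,  -30,  -24,  -18,  -12,   -6,    0,    6,
         12,   18,   24,   30,   36,   42,   48,   54,   60,   66,   72,
         78,   84,   90,   96,  102,  108,  114,  120]))
side disc 141 0.09134721273344248 [0.07485308 0.06521496 0.0091015 ]
(array([0, 0, 0, 0, 0, 0, 0, 0, 0, 0, 0, 0, 0, 0, 0, 0, 0, 0, 5, 4, 0, 0,
       0, 0, 0, 0, 0, 0, 0, 0, 0, 0, 0, 0, 0, 0, 0, 0, 0, 1]), array([-120, -114, -108, -102,  -96,  -90,  -84,  -78,  -72,  -66,  -60,
        -54,  -48,  -42,  -36,  -30,  -24,  -18,  -12,   -6,    0,    6,
         12,   18,   24,   30,   36,   42,   48,   54,   60,   66,   72,
         78,   84,   90,   96,  102,  108,  114,  120]))
```

View pics/f.png

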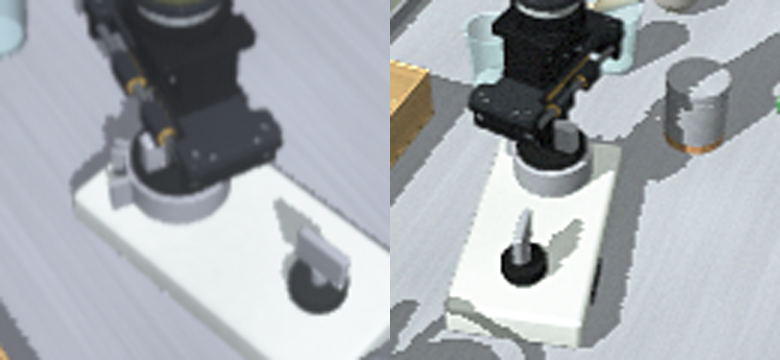

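The crop shows the disc seated on the rim and the bar pointing at the single rib, with the paired ribs further clockwise. The rib measures about -9°, the bar -8°, and the twist torque of 0.074 N m matches the spring at the run rib. Handing in.

```bash
python3 -c "
from plant import manip
print(manip.close_job())"
```

```text
the job is handed in; nothing more can be done
None
```

I wound the key to its stop, seated the lid fully home and twisted it to the run rib. I handed the job in at about 20.5 s with the gripper still holding the lid at 40 N; the hand-in did not report a verdict.

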